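# Pack the end cap and lock down the parts box

### The job

Pack up the dispenser spares: set the loose nickel end cap flat on the floor of the open wooden parts box, beside the cap that is already in there, then push the green lid fully shut. Once it is shut, turn both brass turnbuttons until they point squarely across the lid's edge, so that they hold it down, and let go of everything. Leave the mug, the shaker, the ramekin, the jar and the pliers where they are.

Things in the scene. Friction and masses are not known exactly. Their poses are not given: they have to be found in the camera images.
- box: Dark wooden open box, fixed, yaw within 0.35 rad of the world's. Outside x +-110, y -105 to +85, height 60 mm; inside x +-100, y -60 to +70 mm, floor 6 mm above the bench; origin at bench level. The lid's hinge runs along its +y edge; the 45 mm broad rail along its -y edge carries two turnbuttons at x = -60 and +60 mm.
- lid (a joint): Opening angle of the green lid, a plate 210 (along box x) by 143 by 8 mm, pale panel on its outer face. 0 = shut on the rim, top face 68 mm above the bench; pi/2 = upright; starts at 1.5 to 1.95, most 2.05. The stiff hinge (0.28 N m) keeps it where it is left; push its outer face from the hinge side towards box -y and down, 2 to 5 N near the free edge.
- hinge (a point): Middle of the lid's hinge line, at box (0, 78, 60) mm; its axes are the box axes, the hinge line runs along box x.
- lid_edge (a point): Middle of the lid's free edge on its outer (upper when shut) face, 143 mm from the hinge line. When shut it lies at box (0, -65, 68) mm. Its x axis runs along the hinge.
- button_near (a joint): Angle of the brass turnbutton at the box -x (near) end of the rail, counter-clockwise from above: 0 or 2 pi = bar along box +y, square across the lid's edge; pi/2 = along box -x; pi = away from the lid. Stud at pivot + 42 mm * (-sin q, cos q) in box axes. Starts at 1.65 to 4.63, turns either way from -0.7 to 6.98, no stop when square; friction (0.05 N m, 1.2 N at the stud) holds it.
- button_far (a joint): Angle of the brass turnbutton at the box +x (far) end of the rail, counter-clockwise from above: 0 or 2 pi = bar along box +y, square across the lid's edge; pi/2 = along box -x; pi = away from the lid. Stud at pivot + 42 mm * (-sin q, cos q) in box axes. Starts at 1.65 to 4.63, turns either way from -0.7 to 6.98, no stop when square; friction (0.05 N m, 1.2 N at the stud) holds it.
- button_near_pivot (a point): Pivot of the near turnbutton at the top face of its bar, 78 mm above the bench, at box (-60, -85) mm. The brass bar is 14 mm wide and 8 mm thick, its underside 2 mm above the shut lid's top; it reaches 48 mm from the pivot one way and 8 mm the other.
- button_far_pivot (a point): Pivot of the far turnbutton, the same size and height, at box (60, -85) mm.
- button_near_stud (a point): Top centre of the near turnbutton's red upright stud: 12 mm diameter, rising 25 mm above the bar (bar top 78 mm, stud top 103 mm above the bench), 42 mm from the pivot. Push it round with a fingertip.
- button_far_stud (a point): Top centre of the far turnbutton's red stud, the same size.
- cap: The loose nickel end cap standing on the bench at the start: a solid domed disc of 44 mm diameter and 24 mm height (straight side up to 15 mm, dome above), 50 to 100 g, z axis up, origin at the centre of its underside.
- packed_cap: The other nickel end cap, the same size, already standing loose on the box floor, anywhere along box x from -75 to +75 mm and y from -12 to 12 mm. Origin at the centre of its underside. It may be slid, but stays flat in the box.
- mug: Heavy white ceramic mug, about 82 mm diameter, 92 mm high, handle on its +y side reaching about 35 mm out; loose bystander; origin at the centre of its underside.
- shaker: Glass table shaker with a steel top, 44 mm diameter, 69 mm high; loose bystander; origin at the centre of its underside.
- ramekin: Small blue bowl, 72 mm diameter, 36 mm high; loose bystander; origin at the centre of its underside.
- jar: Amber glass jar with a red cap, 70 mm diameter, 140 mm high, standing behind the open lid; loose bystander; origin at the centre of its underside.
- pliers: Steel pliers with green grips lying flat, 180 mm long (along its x), 70 mm wide at the grips, 16 mm high; loose bystander; origin at its middle on the bench.
Things that resemble listed ones, but are neither listed nor needed, are in the scene too. Leave any red look-alike of the packed_cap alone. What is shaped like the cap but orange is not meant.

How it is judged:
By the outcome, as a careful person would: the job done as asked, in the order asked, and still so for the second after the job is handed in, with the robot touching nothing.
It also fails if it takes over 69 s, if anything falls off the work surface, if the arm or the gripper's body presses on something with over 40 N, if the wrist force passes 120 N, or if a joint passes its speed limit or range.

### The arm

A 6-joint arm with a two-finger parallel gripper is mounted at the origin on the work surface. World frame = base frame: x ahead of the robot, y to its left, z up, the work surface at z = 0. Lengths are in m, angles in rad, forces in N, time in s.
With the tool pointing down it reaches from about 0.35 to 0.725 m from the base axis. Payload 4.3 kg.
Tool frame: the origin (TCP) lies at the very end of the fingers, on their centre line; the grasp point (between the pads) lies 19 mm behind it; z points along the fingers, y is the line along which they close (so a half turn about z gives the same grasp; the last joint's range is limited). The gripper opens to 85 mm and grips with 20 to 120 N. Pads are 22 mm wide; open, the fingers measure 114 mm over their backs; the gripper's body (76 mm by 85 mm) begins 54 mm behind the grasp point. The pads swing forward as they close: fully open they stand 13 mm farther back than shut.
Start: joints at [-1.41, 0.377, 0.081, 1.274, 0, 1.46], TCP at [0.154, -0.554, 0.231] pointing down, gripper open.
Joint ranges: [-2.72, 2.72], [-0.84, 1.66], [-1.02, 1.22], [-1.77, 2.12], [-1.37, 1.28], [-3.14, 3.14]. Speed limits (rad/s): [2.57, 2.57, 3.14, 3.14, 3.14, 3.14].

### API

Orientations are given as a unit quaternion [w, x, y, z].
In Python, from plant import bot gives the robot as it stands.
- The arm moves only by the tool drive_tool, never from a script. Its arguments are lists of equal length, an entry for each row: "delta_pos": the shift along the tool's x, y, z in m, a list of three; "rotation": the turn, a rotation vector about the tool's x, y, z in rad, a list of three; "fingers": the opening, from -1 (shut) to 1 (fully open). In form: {"delta_pos": [[x, y, z], ...], "rotation": [[rx, ry, rz], ...], "fingers": [fingers, ...]}. A call has 1 to 20 rows; each row shifts and turns the commanded pose from where the row before left it, along the tool's axes as they then stand; what a row does not reach is not made up. A row lasts 1/10 s, in which the tool goes at most 50 mm and 8.59 degrees, less where a joint would pass 70% of its speed; a pose out of reach is approached as far as the arm can. A call is refused whole if a number of a shift passes 0.05 or a number of a turn 0.15, either way. A call with a gripper value outside its range is refused whole. The fingers move at their own pace and stop on an object; "force" is the grip in N (left out, the last holds). Time passes only in rows, so rows that do not move let the fingers close. It gives the time, the measured TCP pose, the force, the opening and the grip force at its end, in the units of the state.
- bot.read_state(): the state, without advancing time (a new reading comes with each control period).
- bot.read_camera(name): name is "scene" or "top" or "wrist"; returns a dict with "color" (400x640x3 uint8, red, green, blue), "K" (3x3 intrinsics, pixels), "rvec" (rotation vector, rad) and "tvec" (3), from world to camera coordinates, as OpenCV has them; the wrist camera has in their place "mount" (4x4, takes a point from camera to tool coordinates, whose origin is the TCP and whose axes are the flange's). Camera axes: x right, y down, z forward; pixel columns grow to the right and rows downward; lengths in m; the calibration is good to about 2 mm. A picture is of the moment at which its call begins: read the wrist's pose just before it. There is no depth.
- bot.close_job(): hands the job in; it is judged then, once.
The state is a dict: "clock": time; "q": joint angles; "joint_velocities": joint speeds; "joint_efforts": joint torques, N m; "ee_pos": TCP position; "eef_rot": TCP orientation; "force": force on the tool from outside, world axes, zero at the start; "moment": the same for the moment, N m; "opening": finger opening in m; "grip_force": force on a finger pad.
Only numpy, scipy, OpenCV 4.12 (cv2) and the standard library are available. Lean on these libraries where they do the work, as an engineer would, in place of code of your own. Each camera call takes 0.05 s, during which the arm holds its last target. There are 200 camera calls.

## Working session

There is one attempt and no reset: what is moved stays moved. The work goes in short steps, Python scripts to look and compute and a tool call to move; the robot and the scene stay as the last step left them, time stands still between calls to the robot, and variables do not carry over. Pictures are saved under pics/ and viewed, at most 10 in all, crops included, and the job is handed in when it is done.

Besides the shell and the picture viewer there is one more tool, called after "Emit:" by a JSON object that holds its "fn" and its "kwargs", one argument or row to a line. drive_tool: Moves the arm, as the interface text tells. Its arguments: {"type":"object","properties":{"delta_pos":{"type":"array","items":{"type":"array","items":{"type":"number"}}},"rotation":{"type":"array","items":{"type":"array","items":{"type":"number"}}},"fingers":{"type":"array","items":{"type":"number"}},"force":{"type":"number"}},"required":["delta_pos","rotation","fingers"]}

```bash
mkdir -p pics; ls
cat > h.py <<'E'
import numpy as np, cv2
from plant import bot
from scipy.spatial.transform import Rotation as R
def cam(n):
    s=bot.read_state(); c=bot.read_camera(n); K=np.array(c["K"])
    if n=="wrist":
        q=s["eef_rot"]; T=np.eye(4); T[:3,:3]=R.from_quat([q[1],q[2],q[3],q[0]]).as_matrix(); T[:3,3]=s["ee_pos"]
        M=T@np.array(c["mount"]); Rw=M[:3,:3]; o=M[:3,3]
    else:
        Rm=cv2.Rodrigues(np.array(c["rvec"],float))[0]; Rw=Rm.T; o=-Rw@np.array(c["tvec"]).ravel()
    return c["color"],K,Rw,o
def save(n,p):
    im,K,Rw,o=cam(n); cv2.imwrite(p+".png",im[:,:,::-1]); np.savez(p+".npz",im=im,K=K,R=Rw,o=o)
def load(p):
    d=np.load(p+".npz"); return d["im"],d["K"],d["R"],d["o"]
def ray(v,px):
    d=v[2]@np.linalg.inv(v[1])@np.array([px[0],px[1],1.]); return v[3],d/np.linalg.norm(d)
def plane(v,px,z):
    o,d=ray(v,px); return o+d*(z-o[2])/d[2]
def tri(v1,p1,v2,p2):
    o1,d1=ray(v1,p1);o2,d2=ray(v2,p2)
    t=np.linalg.lstsq(np.c_[d1,-d2],o2-o1,rcond=None)[0]; a=o1+t[0]*d1;b=o2+t[1]*d2
    return (a+b)/2,np.linalg.norm(a-b)
def proj(v,P):
    x=v[1]@(v[2].T@(np.array(P)-v[3])); return x[:2]/x[2]
E
python3 - <<'E'
from h import *
import cv2
for n in("scene","top","wrist"): save(n,"pics/"+n+"0")
a=[cv2.imread(f"pics/{n}0.png") for n in("scene","top")]
cv2.imwrite("pics/both.png",cv2.resize(np.vstack(a),(480,600)))
s=bot.read_state();print(s["clock"],s["ee_pos"],s["eef_rot"],s["opening"],s["force"])
for n in("scene","top","wrist"): v=load("pics/"+n+"0");print(n,v[3].round(3),v[2][:,2].round(2))
E
```

```text
pics
0.15 [ 0.15373028 -0.55354213  0.23056404] [-7.95180786e-04  9.90848936e-01  1.34973160e-01 -2.64855680e-05] 0.08560146146512188 [ 0.45627123 -0.14617087 -0.49275728]
scene [1.202 0.065 1.136] [-0.56 -0.03 -0.83]
top [0.308 0.028 1.04 ] [ 0.21 -0.01 -0.98]
wrist [ 0.225 -0.535  0.373] [-0.28 -0.07 -0.96]
```

View pics/scene0.png

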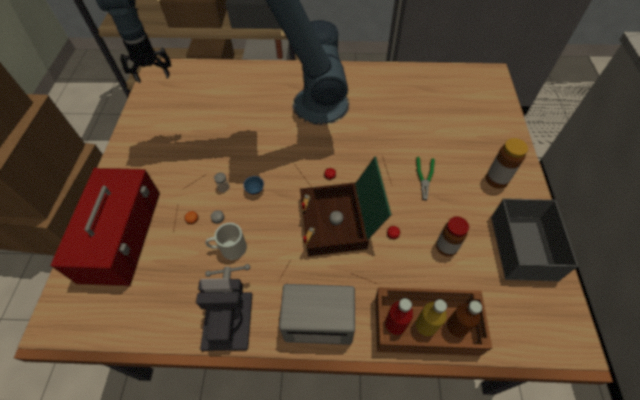

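View pics/top0.png

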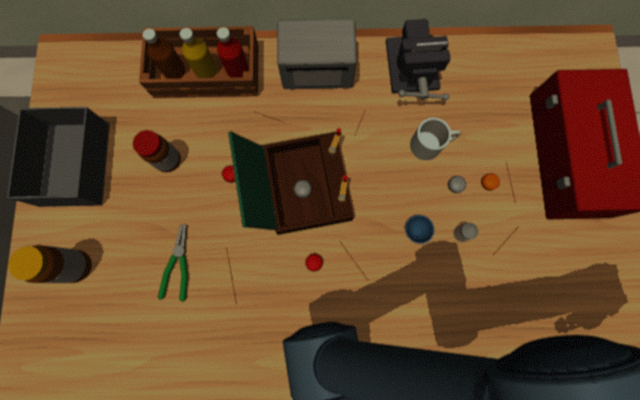

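Scene view: the loose nickel disc is at (217,216), the orange one at (191,217), the shaker at (222,181). The box has the packed cap at (336,217), the lid is on the right and the studs are at about (307,198) and (311,232). In the top view the nickel disc is at (457,184), orange at (490,181), shaker at (467,231), packed cap at (303,188). The grey-silver disc is the loose cap: it is domed, neither orange nor red, and lower and duller than the shaker. I'll confirm that in a crop while measuring.

Run:
```python
from h import *
s=load("pics/scene0");t=load("pics/top0")
a=cv2.resize(s[0][165:265,170:300],None,fx=3,fy=3,interpolation=2);b=cv2.resize(t[0][115:245,380:510],None,fx=3,fy=3,interpolation=2)
c=cv2.resize(s[0][150:260,285:400],None,fx=3.4,fy=3.4,interpolation=2);d=cv2.resize(t[0][120:240,220:360],None,fx=2.8,fy=2.8,interpolation=2)
H=np.zeros((800,800,3),np.uint8)
for im,y,x in((a,0,0),(b,0,400),(c,400,0),(d,400,400)): 
    h,w=im.shape[:2]; h=min(h,400);w=min(w,400); H[y:y+h,x:x+w]=im[:h,:w]
H=cv2.resize(np.clip(H*1.6,0,255).astype(np.uint8),(600,600))
cv2.imwrite("pics/crop.png",H[:,:,::-1])
def red(v,box):
    x0,y0,x1,y1=box;i=cv2.cvtColor(v[0],cv2.COLOR_RGB2HSV)[y0:y1,x0:x1]
    m=((i[...,0]<8)|(i[...,0]>172))&(i[...,1]>170)&(i[...,2]>100)
    n,l,st,ce=cv2.connectedComponentsWithStats(m.astype(np.uint8))
    return [(ce[k]+[x0,y0],st[k][4]) for k in range(1,n) if st[k][4]>3]
print(red(s,(295,185,325,250)),red(t,(325,120,355,195)))
for n,a,b in(("cap",(217,216),(457,184)),("packed",(336,217),(303,188)),("orange",(191,217),(490,181)),("shaker",(221,178),(467,231)),("ramekin",(254,186),(420,229)),("mug",(229,243),(431,136))):
    print(n,*tri(s,a,t,b))
```

```text
[(array([302.8, 203.6]), np.int32(5)), (array([304.125, 237.125]), np.int32(8))] [(array([338.46153846, 129.84615385]), np.int32(13)), (array([344.9 , 177.05]), np.int32(20))]
cap [ 0.54560686 -0.31935048  0.00944823] 0.00012326302054313789
packed [0.54137022 0.071658   0.01689639] 0.0009002491216921675
orange [ 0.55188241 -0.40446223  0.00891992] 0.0005464453214480272
shaker [ 0.42094212 -0.31924639  0.05076702] 0.00034945497138837145
ramekin [ 0.43121146 -0.21199493  0.02353716] 0.003945438422486202
mug [ 0.66156036 -0.25208949  0.04743694] 0.00012397808540875018
```

View pics/crop.png

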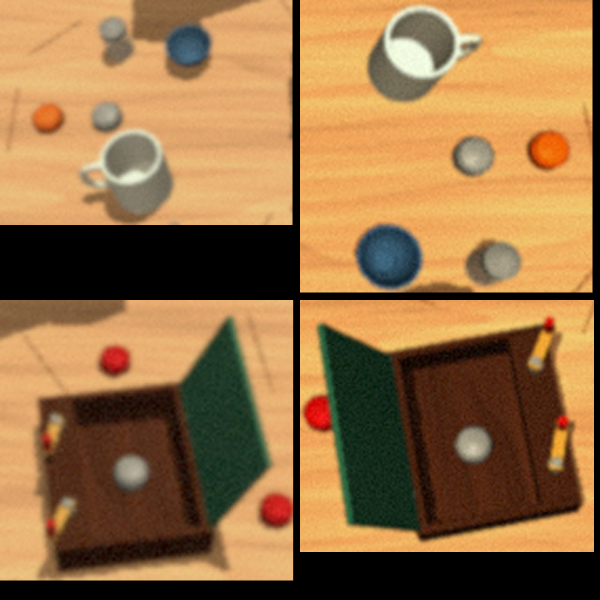

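The crop confirms it: the grey nickel dome beside the orange one is the loose cap. Next I get the box pose from the top view's rim corners and studs, and work out the first move.

```bash
cat >> h.py <<'E'
def rot(s): q=s["eef_rot"]; return R.from_quat([q[1],q[2],q[3],q[0]])
def togo(P,yaw=None):
    "shift in tool axes to world P, and turn to tool-down with tool x at yaw"
    s=bot.read_state(); r=rot(s); X=r.as_matrix()[:,0]; y=np.arctan2(X[1],X[0])
    print("t",round(s["clock"],2),"pos",np.round(s["ee_pos"],4),"yaw",round(y,3),"q",np.round(s["q"],2),"op",round(s["opening"],4),"F",np.round(s["force"],1))
    out=r.inv().apply(np.array(P)-s["ee_pos"]); print(" dtool",out.round(4),end=" ")
    if yaw is not None:
        t=R.from_euler("z",yaw)*R.from_euler("x",np.pi); print("rotvec",(r.inv()*t).as_rotvec().round(3),end="")
    print()
E
python3 - <<'E'
from h import *
t=load("pics/top0");s=load("pics/scene0")
C=[((338.1,130.5),(110,-105)),((354.3,218.6),(-110,-105)),((277,233),(-110,85)),((262,145),(110,85))]
W=np.array([plane(t,p,.06)[:2] for p,_ in C]);B=np.array([b for _,b in C])/1e3
print(W.round(3))
def fit(W,B):
    w=W-W.mean(0);b=B-B.mean(0);a=np.arctan2((b[:,0]*w[:,1]-b[:,1]*w[:,0]).sum(),(b*w).sum());c=np.array([[np.cos(a),-np.sin(a)],[np.sin(a),np.cos(a)]])
    o=W.mean(0)-c@B.mean(0);return a,o,c,(W-(o+B@c.T))*1e3
a,o,c,r=fit(W,B);print("yaw",a,"o",o,"res mm",r.round(1))
for n,p,z in(("packed",(303,188),.018),("studfar",(338.5,129.8),.1),("studnear",(344.9,177.05),.1)):
    w=plane(t,p,z)[:2];print(n,w.round(3),"box",(c.T@(w-o)*1e3).round(0))
print("studs tri",tri(s,(304.1,237.1),t,(338.5,129.8)),tri(s,(302.8,203.6),t,(344.9,177.05)))
togo([.546,-.319,.2],.27)
E
```

```text
[[ 0.676 -0.019]
 [ 0.455 -0.051]
 [ 0.424  0.132]
 [ 0.642  0.169]]
yaw 0.1633299982320639 o [0.54766889 0.06741189] res mm [[ 2.7 -0.9]
 [-1.4  2.8]
 [-1.  -1.8]
 [-0.3 -0.1]]
packed [0.541 0.071] box [-6.  5.]
studfar [ 0.663 -0.018] box [ 100. -103.]
studnear [ 0.547 -0.03 ] box [-17. -96.]
studs tri (array([ 0.66220783, -0.01908524,  0.10158246]), np.float64(0.0018257704099966814)) (array([ 0.54638822, -0.03059069,  0.10089075]), np.float64(0.0016804505272035994))
t 0.15 pos [ 0.1537 -0.5535  0.2306] yaw 0.271 q [-1.41  0.38  0.08  1.27 -0.    1.46] op 0.0856 F [ 0.5 -0.1 -0.5]
 dtool [ 0.4407 -0.121   0.0308] rotvec [-0.002 -0.     0.001]
```

Emit:
{"fn": "drive_tool", "kwargs": {
  "delta_pos": [
    [0.02,-0.005,0],
    [0.04,-0.011,0.005],
    [0.04,-0.011,0.005],
    [0.04,-0.011,0.005],
    [0.04,-0.011,0.005],
    [0.04,-0.011,0.005],
    [0.04,-0.011,0.005],
    [0.04,-0.011,0.005],
    [0.04,-0.011,0.005],
    [0.04,-0.011,0.005],
    [0.04,-0.011,0.005],
    [0.02,-0.006,0],
    [0,0,0],
    [0,0,0]
  ],
  "rotation": [
    [0,0,0],
    [0,0,0],
    [0,0,0],
    [0,0,0],
    [0,0,0],
    [0,0,0],
    [0,0,0],
    [0,0,0],
    [0,0,0],
    [0,0,0],
    [0,0,0],
    [0,0,0.108],
    [0,0,0],
    [0,0,0]
  ],
  "fingers": [0.4,0.4,0.4,0.4,0.4,0.4,0.4,0.4,0.4,0.4,0.4,0.4,0.4,0.4]
}}

```text
clock: 1.55
ee_pos: [0.5452, -0.3196, 0.1808]
eef_rot: [-0.0, 0.997, 0.082, -0.001]
force: [-0.4, -0.3, -0.9]
opening: 0.0597
grip_force: 0.0
```

Run:
```python
from h import *
save("wrist","pics/w1");togo([.546,-.319,.08],.163)
v=load("pics/w1");print(proj(v,[.546,-.319,.012]))
```

```text
t 1.6 pos [ 0.5447 -0.3201  0.1811] yaw 0.164 q [-0.63  0.51  0.16  1.22 -0.    2.35] op 0.0596 F [-0.2 -0.2  0.4]
 dtool [ 0.0016 -0.0009  0.1011] rotvec [-0.     0.001  0.001]
[319.19756463 181.39414789]
```

View pics/w1.png

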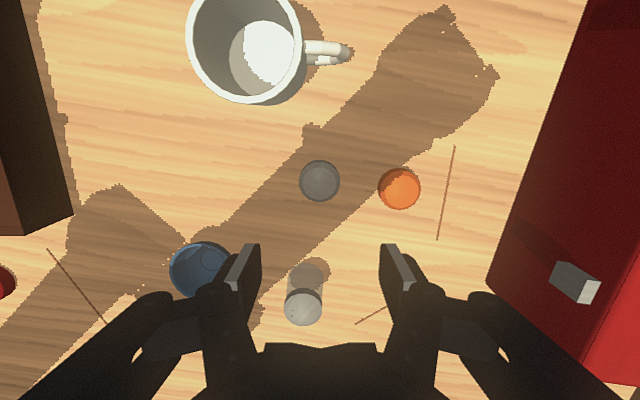

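The cap is at (320,181), 1 px from the prediction, and orange is at (399,188), clear of the fingers. Descending to grasp.

Emit:
{"fn": "drive_tool", "kwargs": {
  "delta_pos": [
    [0.001,-0.001,0.03],
    [0.001,0,0.04],
    [0,0,0.04],
    [0,0,0.035],
    [0,0,0.02],
    [0,0,0.01],
    [0,0,0.004],
    [0,0,0],
    [0,0,0],
    [0,0,0],
    [0,0,0],
    [0,0,0],
    [0,0,0]
  ],
  "rotation": [
    [0,0,0],
    [0,0,0],
    [0,0,0],
    [0,0,0],
    [0,0,0],
    [0,0,0],
    [0,0,0],
    [0,0,0],
    [0,0,0],
    [0,0,0],
    [0,0,0],
    [0,0,0],
    [0,0,0]
  ],
  "fingers": [0.4,0.4,0.4,0.4,0.4,0.4,0.4,0.4,-0.3,-0.3,-0.3,-0.3,-0.3],
  "force": 35
}}

```text
clock: 2.9
ee_pos: [0.5486, -0.3196, 0.0043]
eef_rot: [0.001, 0.997, 0.081, 0.001]
force: [-0.7, -0.4, 6.1]
opening: 0.0412
grip_force: 36.1
```

Emit:
{"fn": "drive_tool", "kwargs": {
  "delta_pos": [
    [0,0,-0.005],
    [0,0,-0.02],
    [0,0,-0.03],
    [0,0,-0.04],
    [0,0,-0.04],
    [0,0,-0.01],
    [0,0,0]
  ],
  "rotation": [
    [0,0,0],
    [0,0,0],
    [0,0,0],
    [0,0,0],
    [0,0,0],
    [0,0,0],
    [0,0,0]
  ],
  "fingers": [-0.3,-0.3,-0.3,-0.3,-0.3,-0.3,-0.3]
}}

```text
clock: 3.6
ee_pos: [0.5487, -0.3194, 0.1499]
eef_rot: [0.002, 0.997, 0.081, 0.002]
force: [0.3, 0.0, -0.6]
opening: 0.0414
grip_force: 35.6
```

Run:
```python
from h import *
for n in("wrist","scene","top"): save(n,"pics/"+n+"2")
a=load("pics/wrist2")[0][150:400,150:480];b=cv2.resize(load("pics/scene2")[0][150:250,170:300],(330,254))
cv2.imwrite("pics/g.png",np.vstack([a,b])[:,:,::-1])
# target box x=+55?, choose
togo([.548+.055,.075,.147],.163)
```

```text
t 3.75 pos [ 0.5462 -0.3176  0.1453] yaw 0.163 q [-0.63  0.53  0.1   1.14 -0.    2.35] op 0.0416 F [ 0.3  0.3 -0.9]
 dtool [ 0.1198 -0.3782 -0.0011] rotvec [-0.002  0.002 -0.   ]
```

View pics/g.png

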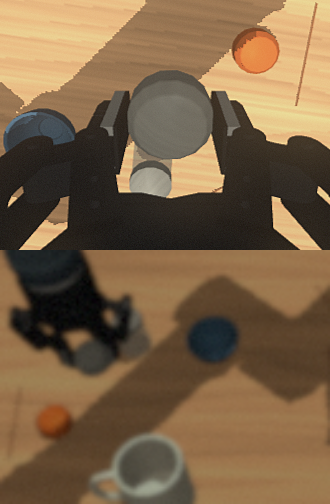

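The cap is held between the pads at about (320,264) in the wrist view and looks a little forward of them. I'll check its offset and tilt by projecting rim points.

Run:
```python
from h import *
v=load("pics/wrist2");s=bot.read_state();p=np.array(s["ee_pos"]);X=rot(s).as_matrix()
i=v[0].astype(int);sub=i[200:330,270:372];g=(sub.max(2)-sub.min(2)<28)&(sub.sum(2)>190)
n,l,st,ce=cv2.connectedComponentsWithStats(g.astype(np.uint8));k=1+st[1:,4].argmax();print("cap blob",st[k][:4]+[270,200,0,0],ce[k]+[270,200])
a=np.linspace(0,6.28,60)
for dx in(0,.005,.01,.015):
  P=[proj(v,p+X@[dx+.022*np.cos(t),.022*np.sin(t),dz]) for t in a for dz in(0,-.015)];P=np.array(P);print(dx,P.min(0).round(),P.max(0).round(), "bottom",np.array(P[::2]).min(0).round(),"pads z-19",proj(v,p+X@[0,0,-.01]).round())
```

```text
cap blob [277 220  86  90] [319.73082608 264.8764986 ]
0 [270. 218.] [359. 309.] bottom [274. 218.] pads z-19 [315. 266.]
0.005 [269. 209.] [359. 301.] bottom [274. 209.] pads z-19 [315. 266.]
0.01 [269. 200.] [360. 292.] bottom [273. 200.] pads z-19 [315. 266.]
0.015 [268. 191.] [360. 283.] bottom [273. 191.] pads z-19 [315. 266.]
```

The held cap is centred and level. With this yaw joint 6 would end near its limit over the box, so I'll flip the tool half a turn first, since the grasp is symmetric.

Emit:
{"fn": "drive_tool", "kwargs": {
  "delta_pos": [
    [0,0,0],
    [0,0,0],
    [0,0,0],
    [0,0,0],
    [0,0,0],
    [0,0,0],
    [0,0,0],
    [0,0,0],
    [0,0,0],
    [0,0,0],
    [0,0,0],
    [0,0,0],
    [0,0,0],
    [0,0,0],
    [0,0,0],
    [0,0,0],
    [0,0,0],
    [0,0,0],
    [0,0,0],
    [0,0,0]
  ],
  "rotation": [
    [0,0,-0.149],
    [0,0,-0.149],
    [0,0,-0.149],
    [0,0,-0.149],
    [0,0,-0.149],
    [0,0,-0.149],
    [0,0,-0.149],
    [0,0,-0.149],
    [0,0,-0.149],
    [0,0,-0.149],
    [0,0,-0.149],
    [0,0,-0.149],
    [0,0,-0.149],
    [0,0,-0.149],
    [0,0,-0.149],
    [0,0,-0.149],
    [0,0,-0.149],
    [0,0,-0.149],
    [0,0,-0.149],
    [0,0,-0.149]
  ],
  "fingers": [-0.3,-0.3,-0.3,-0.3,-0.3,-0.3,-0.3,-0.3,-0.3,-0.3,-0.3,-0.3,-0.3,-0.3,-0.3,-0.3,-0.3,-0.3,-0.3,-0.3]
}}

```text
clock: 5.75
ee_pos: [0.5459, -0.3175, 0.1446]
eef_rot: [-0.002, -0.004, 1.0, 0.001]
force: [-0.6, -0.2, -0.6]
opening: 0.0413
grip_force: 35.6
```

Run:
```python
from h import *
togo([.603,.087,.15],.163+np.pi)
s=load("pics/scene0");t=load("pics/top0")
c,sn=np.cos(.163),np.sin(.163)
for n,a,b in(("lidnear",(376,157),(242.9,226.2)),("lidfar",(390.9,214.7),(229,132)),("jar",(456,227),(148,143))):
    P,e=tri(s,a,t,b);d=P[:2]-[.5477,.0674];print(n,P.round(3),round(e,4),"box",(c*d[0]+sn*d[1]).round(3),(-sn*d[0]+c*d[1]).round(3))
```

```text
t 5.75 pos [ 0.5459 -0.3175  0.1446] yaw -3.134 q [-0.63  0.53  0.1   1.14 -0.   -0.63] op 0.0413 F [-0.6 -0.2 -0.6]
 dtool [-0.0601  0.4041 -0.0045] rotvec [ 0.003 -0.004 -0.156]
lidnear [0.425 0.189 0.186] 0.0006 box -0.101 0.14
lidfar [0.63  0.222 0.187] 0.0003 box 0.106 0.14
jar [0.629 0.418 0.128] 0.0036 box 0.137 0.333
```

Emit:
{"fn": "drive_tool", "kwargs": {
  "delta_pos": [
    [-0.003,0.02,0],
    [-0.006,0.038,0],
    [-0.006,0.038,0],
    [-0.006,0.038,0],
    [-0.006,0.038,0],
    [-0.006,0.038,0],
    [-0.006,0.038,0],
    [-0.006,0.038,0],
    [-0.006,0.038,0],
    [-0.006,0.038,0],
    [-0.003,0.032,0],
    [0,0.01,0],
    [0,0,0],
    [0,0,0]
  ],
  "rotation": [
    [0,0,0],
    [0,0,0],
    [0,0,0],
    [0,0,0],
    [0,0,0],
    [0,0,0],
    [0,0,0],
    [0,0,0],
    [0,0,0],
    [0,0,0],
    [0,0,0],
    [0,0,0],
    [0,0,-0.149],
    [0,0,0]
  ],
  "fingers": [-0.3,-0.3,-0.3,-0.3,-0.3,-0.3,-0.3,-0.3,-0.3,-0.3,-0.3,-0.3,-0.3,-0.3]
}}

```text
clock: 7.15
ee_pos: [0.6054, 0.0863, 0.1459]
eef_rot: [-0.001, -0.075, 0.997, -0.0]
force: [-0.2, -0.5, -1.6]
opening: 0.0416
grip_force: 35.6
```

Run:
```python
from h import *
save("wrist","pics/w3"); togo([.603,.087,.15],.163+np.pi)
v=load("pics/w3");c,sn=np.cos(.163),np.sin(.163);im=v[0].copy()
for b,z in(((110,-105),.06),((-110,-105),.06),((110,85),.06),((100,-60),.06),((100,70),.06),((0,-60),.06),((-100,-60),.06),((-100,70),.06),((60,-85),.078),((-60,-85),.078)):
    p=proj(v,[.5477+c*b[0]/1e3-sn*b[1]/1e3,.0674+sn*b[0]/1e3+c*b[1]/1e3,z]);print(b,p.round())
    cv2.circle(im,tuple(int(x) for x in p),3,(255,0,255),1)
cv2.imwrite("pics/w3m.png",np.clip(im[:,:,::-1]*1.3,0,255))
```

```text
t 7.2 pos [0.6056 0.0857 0.1462] yaw -2.995 q [ 0.04  0.49  0.03  1.11 -0.   -0.11] op 0.0411 F [-0.6  0.2 -1.4]
 dtool [ 0.0024  0.0016 -0.0038] rotvec [-0.    -0.002 -0.016]
(110, -105) [186. 263.]
(-110, -105) [137. -49.]
(110, 85) [411. 260.]
(100, -60) [238. 251.]
(100, 70) [394. 249.]
(0, -60) [226. 128.]
(-100, -60) [210. -31.]
(-100, 70) [411. -34.]
(60, -85) [193. 213.]
(-60, -85) [167.  32.][ WARN:0@1.784] global loadsave.cpp:1063 imwrite_ Unsupported depth image for selected encoder is fallbacked to CV_8U.
```

View pics/w3m.png

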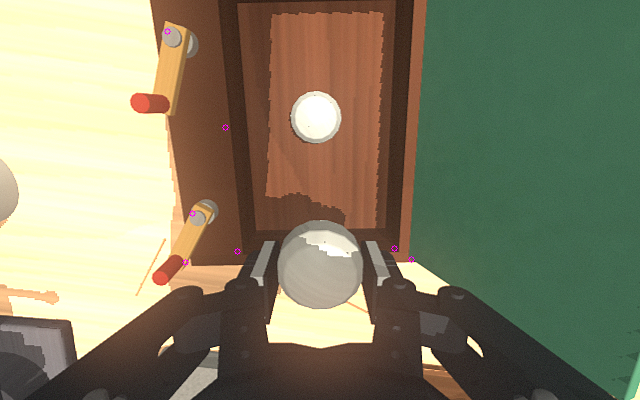

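Seen from the wrist, the box is a few pixels right of my estimate (about 3–5 mm in +y). The packed cap is at (316,117), the far stud at (170,270), the near stud at (150,103). The spot below the held cap is free floor, so I'm lowering it.

Emit:
{"fn": "drive_tool", "kwargs": {
  "delta_pos": [
    [0,0,0.03],
    [0,0,0.04],
    [0,0,0.03],
    [0,0,0.02],
    [0,0,0.007],
    [0,0,0.003],
    [0,0,0.002],
    [0,0,0]
  ],
  "rotation": [
    [0,0,0],
    [0,0,0],
    [0,0,0],
    [0,0,0],
    [0,0,0],
    [0,0,0],
    [0,0,0],
    [0,0,0]
  ],
  "fingers": [-0.3,-0.3,-0.3,-0.3,-0.3,-0.3,-0.3,-0.3]
}}

```text
clock: 8.0
ee_pos: [0.6078, 0.0855, 0.0164]
eef_rot: [0.001, -0.075, 0.997, -0.0]
force: [0.1, -0.6, -1.1]
opening: 0.0416
grip_force: 35.6
```

Emit:
{"fn": "drive_tool", "kwargs": {
  "delta_pos": [
    [0,0,0.002],
    [0,0,0.002],
    [0,0,0.001],
    [0,0,0]
  ],
  "rotation": [
    [0,0,0],
    [0,0,0],
    [0,0,0],
    [0,0,0]
  ],
  "fingers": [-0.3,-0.3,-0.3,-0.3]
}}

```text
clock: 8.4
ee_pos: [0.6069, 0.0856, 0.0104]
eef_rot: [0.0, -0.075, 0.997, -0.0]
force: [0.2, -0.3, 0.5]
opening: 0.0411
grip_force: 35.6
```

Emit:
{"fn": "drive_tool", "kwargs": {
  "delta_pos": [
    [0,0,0.001],
    [0,0,0],
    [0,0,0],
    [0,0,0],
    [0,0,0],
    [0,0,0],
    [0,0,-0.01],
    [0,0,-0.04],
    [0,0,-0.05],
    [0,0,-0.05],
    [0,0,-0.05],
    [0,0,-0.02],
    [0,0,0],
    [0,0,0]
  ],
  "rotation": [
    [0,0,0],
    [0,0,0],
    [0,0,0],
    [0,0,0],
    [0,0,0],
    [0,0,0],
    [0,0,0],
    [0,0,0],
    [0,0,0],
    [0,0,0],
    [0,0,0],
    [0,0,0],
    [0,0,0],
    [0,0,0]
  ],
  "fingers": [-0.3,-0.02,0.1,0.25,0.35,0.35,0.35,0.35,0.35,0.35,0.35,0.35,0.35,0.35]
}}

```text
clock: 9.8
ee_pos: [0.6069, 0.0856, 0.2297]
eef_rot: [0.001, -0.075, 0.997, -0.0]
force: [-0.1, -0.5, -1.3]
opening: 0.0573
grip_force: 0.0
```

Run:
```python
from h import *
for n in("wrist","scene","top"): save(n,"pics/"+n+"4")
v=load("pics/wrist4");a=cv2.resize(v[0][0:400,60:460],(600,600));
cv2.imwrite("pics/w4m.png",a[:,:,::-1])
togo([.603,.087,.2])
```

```text
t 9.95 pos [0.6055 0.0855 0.2273] yaw -2.991 q [ 0.04  0.46  0.2   1.31 -0.   -0.11] op 0.0578 F [-0.   0.1 -0.8]
 dtool [0.0021 0.0018 0.0273]
```

View pics/w4m.png

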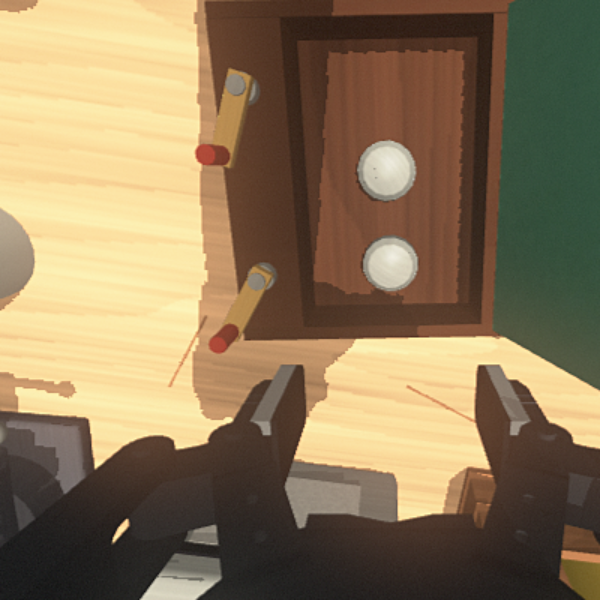

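Both caps stand flat in the box: packed at (387,170), placed at (390,263) in the crop. Now I refine the box pose from the rim corners and pivots visible here.

Run:
```python
from h import *
v=load("pics/wrist4")
C=[((245,338),(110,-105),.06),((497,335),(110,85),.06),((205,3),(-110,-105),.06),((283,17),(-100,-60),.06),((303,325),(100,-60),.06),((492,13),(-100,70),.06),((483,322),(100,70),.06),((236,85),(-60,-85),.079),((259,278),(60,-85),.079)]
W=np.array([plane(v,(p[0]/1.5+60,p[1]/1.5),z)[:2] for p,_,z in C]);B=np.array([b for _,b,_ in C])/1e3
w=W-W.mean(0);b=B-B.mean(0);a=np.arctan2((b[:,0]*w[:,1]-b[:,1]*w[:,0]).sum(),(b*w).sum());c=np.array([[np.cos(a),-np.sin(a)],[np.sin(a),np.cos(a)]])
o=W.mean(0)-c@B.mean(0);print("yaw",a,"o",o);print(((W-(o+B@c.T))*1e3).round(1).tolist())
for n,p in(("far stud",(.662,-.019)),("near stud",(.546,-.0306))): print(n,(c.T@(np.array(p)-o)*1e3).round(1))
for p in((387,170),(390,263)): print("cap box",(c.T@(plane(v,(p[0]/1.5+60,p[1]/1.5),.006+.018)[:2]-o)*1e3).round(1))
for p,z in(((209,155),.1),((219,343),.1)): print("stud",(c.T@(plane(v,(p[0]/1.5+60,p[1]/1.5),z)[:2]-o)*1e3).round(1))
```

```text
yaw 0.16693192309948665 o [0.54947739 0.07178198]
[[-1.5, 0.6], [0.1, -3.0], [2.4, 0.7], [0.4, 1.7], [-0.7, -0.7], [0.9, -1.4], [-1.0, 1.2], [0.9, -0.2], [-1.6, 1.2]]
far stud [  95.9 -108.2]
near stud [ -20.4 -100.4]
cap box [-8.5  2.9]
cap box [61.7  3.9]
stud [-19.5 -98.6]
stud [  96.2 -107.5]
```

Box is at (0.5495, 0.0718) with yaw 0.167, and the lid stands at about 2.0 rad. Next: shut the fingers, cross over the lid and come down behind it.

Emit:
{"fn": "drive_tool", "kwargs": {
  "delta_pos": [
    [0,0,-0.02],
    [0,0,-0.01],
    [0.01,0.02,0],
    [0.01,0.035,0],
    [0.01,0.035,0],
    [0.01,0.035,0],
    [0.01,0.035,0],
    [0,0.03,0],
    [0,0,0],
    [0,0,0.03],
    [0,0,0.04],
    [0,0,0.02],
    [0,0,0]
  ],
  "rotation": [
    [0,0,-0.016],
    [0,0,0],
    [0,0,0],
    [0,0,0],
    [0,0,0],
    [0,0,0],
    [0,0,0],
    [0,0,0],
    [0,0,0],
    [0,0,0],
    [0,0,0],
    [0,0,0],
    [0,0,0]
  ],
  "fingers": [-1,-1,-1,-1,-1,-1,-1,-1,-1,-1,-1,-1,-1]
}}

```text
clock: 11.25
ee_pos: [0.5233, 0.2628, 0.165]
eef_rot: [-0.004, -0.083, 0.997, -0.001]
force: [-0.3, -0.3, 0.3]
opening: 0.0002
grip_force: 0.0
```

```bash
cat >> h.py <<'E'
BO=np.array([.5495,.0718]);BA=.167
def tobox(p): c,s=np.cos(BA),np.sin(BA);d=np.array(p[:2])-BO;return np.array([c*d[0]+s*d[1],-s*d[0]+c*d[1]])
E
python3 - <<'E'
from h import *
togo([0,0,0],BA+np.pi);s=bot.read_state();print(tobox(s["ee_pos"]))
E
```

```text
t 11.25 pos [0.5233 0.2628 0.165 ] yaw -2.976 q [ 0.36  0.43 -0.01  1.14 -0.    0.19] op 0.0002 F [-0.3 -0.3  0.3]
 dtool [ 0.558  -0.1728  0.17  ] rotvec [-0.002 -0.008 -0.002]
[0.00591986 0.19271399]
```

Emit:
{"fn": "drive_tool", "kwargs": {
  "delta_pos": [
    [0,-0.015,0],
    [0,-0.02,0],
    [0,-0.02,0.002],
    [0,-0.02,0.002],
    [0,-0.018,0.001],
    [0,-0.014,0.001],
    [0,-0.013,0.001],
    [0,-0.014,0.004],
    [0,-0.014,0.006]
  ],
  "rotation": [
    [0,0,0],
    [0,0,0],
    [0,0,0],
    [0,0,0],
    [0,0,0],
    [0,0,0],
    [0,0,0],
    [0,0,0],
    [0,0,0]
  ],
  "fingers": [-1,-1,-1,-1,-1,-1,-1,-1,-1]
}}

```text
clock: 12.15
ee_pos: [0.5514, 0.1177, 0.1528]
eef_rot: [0.001, -0.083, 0.997, -0.0]
force: [0.8, 2.3, 2.5]
opening: -0.0002
grip_force: 1.2
```

Run:
```python
from h import *
togo([0,0,0],BA+np.pi);s=bot.read_state();print(tobox(s["ee_pos"]))
for n in("scene","top"): save(n,"pics/"+n+"5")
a=load("pics/scene5")[0][130:270,270:430];b=load("pics/top5")[0][110:250,200:360]
cv2.imwrite("pics/l5.png",cv2.resize(np.hstack([a,b]),(800,350))[:,:,::-1])
```

```text
t 12.15 pos [0.5514 0.1177 0.1528] yaw -2.975 q [ 0.1   0.39 -0.11  1.07 -0.   -0.07] op -0.0002 F [0.8 2.3 2.5]
 dtool [ 0.5635 -0.0247  0.1518] rotvec [-0.     0.002 -0.001]
[0.00947878 0.04494416]
```

View pics/l5.png

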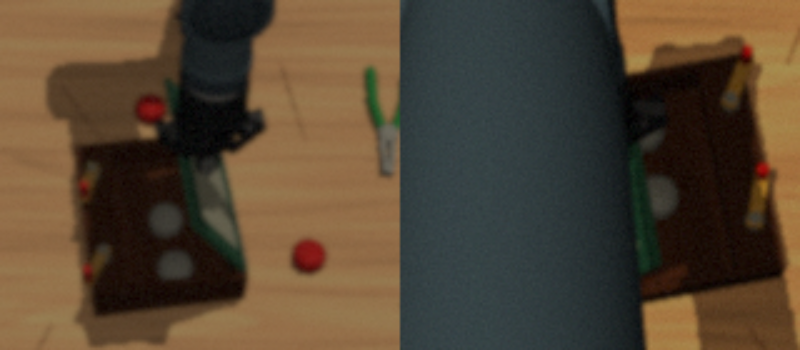

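The lid follows the fingers at about 1 rad with light force. I'm continuing along the arc.

Emit:
{"fn": "drive_tool", "kwargs": {
  "delta_pos": [
    [0,-0.012,0.009],
    [0,-0.012,0.009],
    [0,-0.009,0.012],
    [0,-0.009,0.012],
    [0,-0.005,0.01],
    [0,-0.004,0.01],
    [0,-0.002,0.008],
    [0,-0.001,0.006],
    [0,0,0.004],
    [0,0,0.002],
    [0,0,0]
  ],
  "rotation": [
    [0,0,0],
    [0,0,0],
    [0,0,0],
    [0,0,0],
    [0,0,0],
    [0,0,0],
    [0,0,0],
    [0,0,0],
    [0,0,0],
    [0,0,0],
    [0,0,0]
  ],
  "fingers": [-1,-1,-1,-1,-1,-1,-1,-1,-1,-1,-1]
}}

```text
clock: 13.35
ee_pos: [0.559, 0.0659, 0.0699]
eef_rot: [-0.0, -0.083, 0.997, 0.0]
force: [0.6, -0.3, -0.0]
opening: 0.0
grip_force: 0.0
```

Emit:
{"fn": "drive_tool", "kwargs": {
  "delta_pos": [
    [0,0,0.002],
    [0,0,0.002],
    [0,0,0.002],
    [0,0,0]
  ],
  "rotation": [
    [0,0,0],
    [0,0,0],
    [0,0,0],
    [0,0,0]
  ],
  "fingers": [-1,-1,-1,-1]
}}

```text
clock: 13.75
ee_pos: [0.5595, 0.0658, 0.0678]
eef_rot: [0.001, -0.083, 0.997, -0.0]
force: [-9.1, -0.2, 24.9]
opening: -0.0
grip_force: 12.4
```

The lid is shut: 25 N contact with TCP at z = 0.068. Now I'll lift, turn the tool 90° so the fingers close along box x, and go over the near stud.

Emit:
{"fn": "drive_tool", "kwargs": {
  "delta_pos": [
    [0,0,-0.01],
    [0,0,-0.03],
    [0,0,-0.04],
    [0,0,-0.03],
    [0,0,0],
    [0,0,0],
    [0,0,0],
    [0,0,0],
    [0,0,0],
    [0,0,0],
    [0,0,0],
    [0,0,0],
    [0,0,0],
    [0.02,0.008,0],
    [0.03,0.01,0],
    [0.03,0.01,0],
    [0.012,0,0],
    [0,0,0],
    [0,0,0]
  ],
  "rotation": [
    [0,0,0],
    [0,0,0],
    [0,0,-0.147],
    [0,0,-0.147],
    [0,0,-0.147],
    [0,0,-0.147],
    [0,0,-0.147],
    [0,0,-0.147],
    [0,0,-0.147],
    [0,0,-0.147],
    [0,0,-0.147],
    [0,0,-0.147],
    [0,0,-0.1],
    [0,0,0],
    [0,0,0],
    [0,0,0],
    [0,0,0],
    [0,0,0],
    [0,0,0]
  ],
  "fingers": [-1,-1,-0.3,-0.3,-0.3,-0.3,-0.3,-0.3,-0.3,-0.3,-0.3,-0.3,-0.3,-0.3,-0.3,-0.3,-0.3,-0.3,-0.3],
  "force": 20
}}

```text
clock: 15.65
ee_pos: [0.5472, -0.0292, 0.1743]
eef_rot: [-0.0, 0.763, -0.646, -0.0]
force: [-0.1, 0.5, 0.8]
opening: 0.0301
grip_force: 0.0
```

Run:
```python
from h import *
togo([0,0,0],BA-np.pi/2);s=bot.read_state();print(tobox(s["ee_pos"]))
for n in("wrist","scene","top"): save(n,"pics/"+n+"6")
v=load("pics/wrist6")
i=cv2.cvtColor(v[0],cv2.COLOR_RGB2HSV);m=((i[...,0]<8)|(i[...,0]>172))&(i[...,1]>150)&(i[...,2]>70)
n,l,st,ce=cv2.connectedComponentsWithStats(m.astype(np.uint8))
for k in range(1,n):
    if st[k][4]>60: print(st[k],ce[k].round(),tobox(plane(v,ce[k],.09)).round(4))
cv2.imwrite("pics/w6m.png",v[0][:,:,::-1])
```

```text
t 15.65 pos [ 0.5472 -0.0292  0.1743] yaw -1.405 q [-0.17  0.34 -0.12  1.11  0.   -1.91] op 0.0301 F [-0.1  0.5  0.8]
 dtool [-0.1188  0.535   0.1742] rotvec [-0.     0.001 -0.002]
[-0.01906401 -0.09923941]
[159 186  29  22 302] [171. 198.] [ 0.0987 -0.1063]
[315 195  16  23 296] [323. 207.] [-0.02  -0.099]
[ 452  253   43   40 1296] [473. 272.] [-0.1473 -0.04  ]
```

View pics/w6m.png

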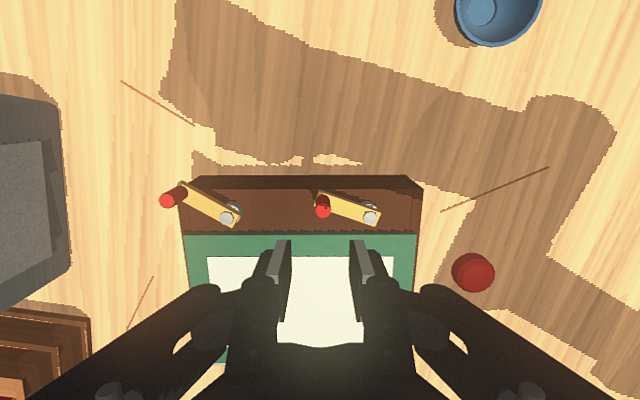

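The lid is shut with its pale panel up. The near stud at (323,207) maps to box (-20,-99) mm, right under the open fingers. Descending and gripping it lightly.

Emit:
{"fn": "drive_tool", "kwargs": {
  "delta_pos": [
    [0,0,0.03],
    [0,0.001,0.03],
    [0,0,0.02],
    [0,0,0.01],
    [0,0,0],
    [0,0,0],
    [0,0,0],
    [0,0,0],
    [0,0,0]
  ],
  "rotation": [
    [0,0,0],
    [0,0,0],
    [0,0,0],
    [0,0,0],
    [0,0,0],
    [0,0,0],
    [0,0,0],
    [0,0,0],
    [0,0,0]
  ],
  "fingers": [-0.3,-0.3,-0.3,-0.3,-0.3,-0.9,-0.9,-0.9,-0.9],
  "force": 20
}}

```text
clock: 16.7
ee_pos: [0.5456, -0.0297, 0.0851]
eef_rot: [-0.0, 0.763, -0.646, -0.0]
force: [-4.9, 0.7, 5.5]
opening: 0.0108
grip_force: 21.2
```

Emit:
{"fn": "drive_tool", "kwargs": {
  "delta_pos": [
    [-0.007,-0.002,-0.001],
    [-0.007,-0.001,0],
    [-0.007,0.001,0],
    [-0.007,0.002,0],
    [-0.007,0.003,0],
    [-0.006,0.004,0],
    [-0.005,0.005,0],
    [-0.004,0.006,0],
    [-0.003,0.007,0],
    [-0.002,0.007,0],
    [-0.001,0.008,0],
    [0,0,0],
    [0,0,0]
  ],
  "rotation": [
    [0,0,0],
    [0,0,0],
    [0,0,0],
    [0,0,0],
    [0,0,0],
    [0,0,0],
    [0,0,0],
    [0,0,0],
    [0,0,0],
    [0,0,0],
    [0,0,0],
    [0,0,0],
    [0,0,0]
  ],
  "fingers": [-0.9,-0.9,-0.9,-0.9,-0.9,-0.9,-0.9,-0.9,-0.9,-0.9,-0.9,-0.9,-0.9]
}}

```text
clock: 18.0
ee_pos: [0.4968, 0.0226, 0.0859]
eef_rot: [-0.003, 0.764, -0.645, -0.002]
force: [-1.1, 8.2, 1.7]
opening: 0.0107
grip_force: 20.8
```

Run:
```python
from h import *
togo([0,0,0],BA-np.pi/2);s=bot.read_state();print(tobox(s["ee_pos"]))
```

```text
t 18.0 pos [0.4968 0.0226 0.0859] yaw -1.403 q [-0.09  0.32 -0.4   0.85  0.01 -1.83] op 0.0107 F [-1.1  8.2  1.7]
 dtool [-0.06    0.4938  0.0854] rotvec [-0.002  0.008  0.001]
[-0.06016007 -0.03974435]
```

Emit:
{"fn": "drive_tool", "kwargs": {
  "delta_pos": [
    [0,0,0],
    [0,0,0],
    [0,0,0],
    [0,0,-0.02],
    [0,0,-0.03],
    [0,0,-0.03],
    [0,0,-0.01],
    [0.015,-0.04,0],
    [0.02,-0.045,0],
    [0.02,-0.045,0],
    [0.012,-0.026,0],
    [0,0,0],
    [0,0,0]
  ],
  "rotation": [
    [0,0,0],
    [0,0,0],
    [0,0,0],
    [0,0,0],
    [0,0,0],
    [0,0,0],
    [0,0,0],
    [0,0,0],
    [0,0,0],
    [0,0,0],
    [0,0,0],
    [0,0,0],
    [0,0,0]
  ],
  "fingers": [-0.3,-0.3,-0.3,-0.3,-0.3,-0.3,-0.3,-0.3,-0.3,-0.3,-0.3,-0.3,-0.3]
}}

```text
clock: 19.3
ee_pos: [0.6618, -0.022, 0.1737]
eef_rot: [0.001, 0.763, -0.646, -0.001]
force: [-0.7, 0.5, -0.4]
opening: 0.03
grip_force: 0.0
```

```bash
cat > st.py <<'E'
from h import *
import sys
def studs(p,amin=40):
    v=load(p);i=cv2.cvtColor(v[0],cv2.COLOR_RGB2HSV);m=((i[...,0]<8)|(i[...,0]>172))&(i[...,1]>150)&(i[...,2]>70)
    n,l,st,ce=cv2.connectedComponentsWithStats(m.astype(np.uint8))
    for k in range(1,n):
        if st[k][4]>amin: print(st[k],ce[k].round(),tobox(plane(v,ce[k],.09)).round(4))
if __name__=="__main__":
    togo([0,0,0],BA-np.pi/2);s=bot.read_state();print(tobox(s["ee_pos"]).round(4))
    save("wrist",sys.argv[1]);studs(sys.argv[1])
E
python3 st.py pics/w7
```

```text
t 19.3 pos [ 0.6618 -0.022   0.1737] yaw -1.406 q [-0.13  0.58  0.26  1.25  0.   -1.86] op 0.03 F [-0.7  0.5 -0.4]
 dtool [-0.1302  0.6488  0.1752] rotvec [ 0.002  0.001 -0.002]
[ 0.0951 -0.1111]
[312 200  16  24 280] [320. 212.] [ 0.0962 -0.1064]
[ 546  262   48   39 1427] [570. 281.] [-0.1175 -0.043 ]
[499 270  20  26 168] [510. 287.] [-0.0671 -0.0377]
```

Emit:
{"fn": "drive_tool", "kwargs": {
  "delta_pos": [
    [-0.004,-0.001,0.03],
    [0,0,0.03],
    [0,0,0.02],
    [0,0,0.009],
    [0,0,0],
    [0,0,0],
    [0,0,0],
    [0,0,0],
    [0,0,0]
  ],
  "rotation": [
    [0,0,0],
    [0,0,0],
    [0,0,0],
    [0,0,0],
    [0,0,0],
    [0,0,0],
    [0,0,0],
    [0,0,0],
    [0,0,0]
  ],
  "fingers": [-0.3,-0.3,-0.3,-0.3,-0.3,-0.9,-0.9,-0.9,-0.9],
  "force": 20
}}

```text
clock: 20.25
ee_pos: [0.6618, -0.0172, 0.0876]
eef_rot: [-0.0, 0.763, -0.646, -0.0]
force: [-5.7, 2.3, 3.7]
opening: 0.0107
grip_force: 20.5
```

Emit:
{"fn": "drive_tool", "kwargs": {
  "delta_pos": [
    [-0.007,-0.003,0],
    [-0.007,-0.002,0],
    [-0.007,-0.001,0],
    [-0.007,0.001,0],
    [-0.007,0.002,0],
    [-0.007,0.003,0],
    [-0.006,0.004,0],
    [-0.005,0.005,0],
    [-0.004,0.006,0],
    [-0.003,0.007,0],
    [-0.002,0.007,0],
    [0,0,0],
    [0,0,0]
  ],
  "rotation": [
    [0,0,0],
    [0,0,0],
    [0,0,0],
    [0,0,0],
    [0,0,0],
    [0,0,0],
    [0,0,0],
    [0,0,0],
    [0,0,0],
    [0,0,0],
    [0,0,0],
    [0,0,0],
    [0,0,0]
  ],
  "fingers": [-0.9,-0.9,-0.9,-0.9,-0.9,-0.9,-0.9,-0.9,-0.9,-0.9,-0.9,-0.9,-0.9]
}}

```text
clock: 21.55
ee_pos: [0.6252, 0.0444, 0.0878]
eef_rot: [-0.006, 0.764, -0.645, -0.002]
force: [1.8, 11.6, 4.1]
opening: 0.0107
grip_force: 20.8
```

Run:
```python
from h import *
togo([0,0,0],BA-np.pi/2);s=bot.read_state();print(tobox(s["ee_pos"]).round(4))
```

```text
t 21.55 pos [0.6252 0.0444 0.0878] yaw -1.402 q [-0.04  0.55 -0.03  0.99  0.01 -1.78] op 0.0107 F [ 1.8 11.6  4.1]
 dtool [-0.0607  0.6243  0.0845] rotvec [-0.006  0.01   0.002]
[ 0.0701 -0.0396]
```

Emit:
{"fn": "drive_tool", "kwargs": {
  "delta_pos": [
    [0.001,0.005,0],
    [0.001,0.005,0],
    [0.001,0,0],
    [0,0,0]
  ],
  "rotation": [
    [0,0,0],
    [0,0,0],
    [0,0,0],
    [0,0,0]
  ],
  "fingers": [-0.9,-0.9,-0.9,-0.9]
}}

```text
clock: 21.95
ee_pos: [0.6139, 0.0421, 0.0877]
eef_rot: [-0.006, 0.765, -0.644, -0.005]
force: [-1.4, 17.0, 8.0]
opening: 0.0104
grip_force: 21.2
```

Run:
```python
from h import *
togo([0,0,0],BA-np.pi/2);s=bot.read_state();print(tobox(s["ee_pos"]).round(4))
```

```text
t 21.95 pos [0.6139 0.0421 0.0877] yaw -1.401 q [-0.04  0.53 -0.06  0.98  0.02 -1.78] op 0.0104 F [-1.4 17.   8. ]
 dtool [-0.0612  0.6124  0.0863] rotvec [-0.004  0.015  0.003]
[ 0.0585 -0.04  ]
```

Emit:
{"fn": "drive_tool", "kwargs": {
  "delta_pos": [
    [0,0,0],
    [0,0,0],
    [0,0,0],
    [0,0,-0.02],
    [0,0,-0.04],
    [0.01,0.02,-0.04],
    [0.02,0.02,-0.04],
    [0.03,0.019,-0.02],
    [0,0,0],
    [0,0,0]
  ],
  "rotation": [
    [0,0,0],
    [0,0,0],
    [0,0,0],
    [0,0,0],
    [0,0,0],
    [0,0,0],
    [0,0,0],
    [0,0,0],
    [0,0,0],
    [0,0,0]
  ],
  "fingers": [-0.3,-0.3,-0.3,-0.3,-0.3,-0.3,-0.3,-0.3,-0.3,-0.3]
}}

```text
clock: 22.95
ee_pos: [0.5661, -0.0355, 0.2465]
eef_rot: [-0.0, 0.762, -0.647, 0.0]
force: [-0.8, 1.2, -0.0]
opening: 0.0302
grip_force: 0.0
```

```bash
python3 st.py pics/w8
python3 - <<'E'
from h import *
v=load("pics/w8");cv2.imwrite("pics/w8m.png",cv2.resize(v[0][130:330,120:520],(800,400),interpolation=2)[:,:,::-1])
E
```

```text
t 22.95 pos [ 0.5661 -0.0355  0.2465] yaw -1.407 q [-0.17  0.36  0.09  1.3   0.   -1.91] op 0.0302 F [-0.8  1.2 -0. ]
 dtool [-0.1271  0.5531  0.246 ] rotvec [-0.001  0.    -0.004]
[-0.0015 -0.1086]
[443 235  35  33 852] [460. 251.] [-0.1526 -0.0327]
[258 237  12  16  86] [263. 246.] [ 0.0623 -0.0396]
[372 236  10  16  80] [377. 246.] [-0.0618 -0.0397]
[   0  332   85   68 3714] [ 35. 364.] [0.3539 0.1194]
[277 336  13   6  55] [282. 339.] [0.046  0.0825]
```

View pics/w8m.png

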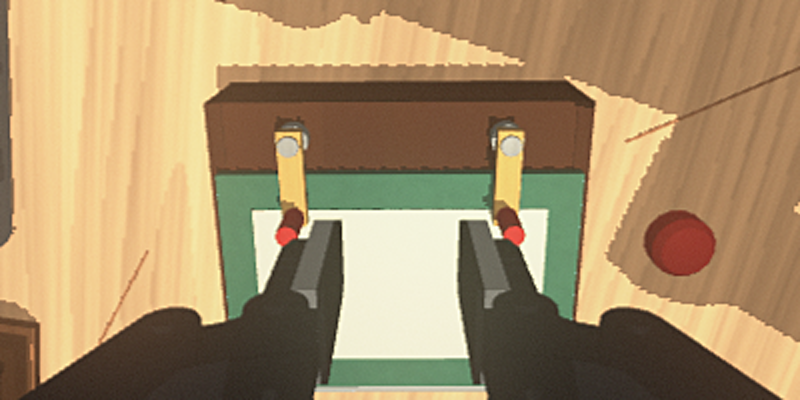

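The crop shows the lid shut and both bars lying across its edge, with the studs at about (287,235) and (513,235). I'll measure the bar angles numerically against the lid edge.

```bash
cat > ang.py <<'E'
from h import *
import sys
def run(p):
    v=load(p);h=cv2.cvtColor(v[0],cv2.COLOR_RGB2HSV).astype(int);H,S,V=h[...,0],h[...,1],h[...,2]
    green=(H>55)&(H<95)&(S>70)&(V>30)
    E=[]
    L=np.array([proj(v,np.r_[BO+np.array([[np.cos(BA),-np.sin(BA)],[np.sin(BA),np.cos(BA)]])@np.array([x,-.065]),.068]) for x in np.linspace(-.095,.095,60)])
    for c,r in L:
        c=int(round(c));r=int(round(r));col=green[r-12:r+14,c]; k=np.flatnonzero(col)
        if len(k)>5 and 0<k[0]: E.append(plane(v,(c,r-12+k[0]-.5),.068))
    E=np.array([tobox(e) for e in E])
    f=np.polyfit(E[:,0],E[:,1],1);
    for _ in range(4):
        r=E[:,1]-np.polyval(f,E[:,0]);E=E[abs(r)<max(.0012,2*np.median(abs(r)))] ;f=np.polyfit(E[:,0],E[:,1],1)
    ed=np.arctan(f[0]);print("edge: y at 0",f[1].round(4),"angle deg",np.degrees(ed).round(2),len(E))
    gold=(H>14)&(H<28)&(S>110)&(V>110)
    for nm,x in(("far",.06),("near",-.06)):
        pts=[]
        for y in np.linspace(-.078,-.057,22):
            pc=proj(v,np.r_[BO+np.array([[np.cos(BA),-np.sin(BA)],[np.sin(BA),np.cos(BA)]])@np.array([x,y]),.078])
            r=int(round(pc[1]));c0=int(pc[0]);k=np.flatnonzero(gold[r,c0-12:c0+13])
            if len(k)>4:
                e=k[0]-.5 if nm=="far" else k[-1]+.5
                pts.append(np.r_[tobox(plane(v,(c0-12+e,r),.078)),len(k)])
        P=np.array(pts);a=np.degrees(np.arctan(np.polyfit(P[:,1],P[:,0],1)[0]));w=P[:,2].mean()
        # bar direction (dx/dy=tan a) -> q=-a ; relative to the edge
        print(nm,"rows",len(P),"outer x",P[:,0].mean().round(4),"q deg",round(-a,2),"q rel edge",round(-a-np.degrees(ed),2),"width px",w)
for p in sys.argv[1:]: run(p)
E
python3 ang.py pics/w8
```

```text
edge: y at 0 -0.0652 angle deg 0.34 39
far rows 22 outer x 0.0672 q deg 1.81 q rel edge 1.47 width px 13.318181818181818
near rows 22 outer x -0.0661 q deg -2.68 q rel edge -3.01 width px 12.954545454545455
```

Emit:
{"fn": "drive_tool", "kwargs": {
  "delta_pos": [
    [-0.02,0.02,0.01],
    [-0.03,0.02,0.03],
    [-0.03,0.018,0.03],
    [-0.004,0,0.027],
    [0,0,0],
    [0,0,0]
  ],
  "rotation": [
    [0,0,0],
    [0,0,0],
    [0,0,0],
    [0,0,0],
    [0,0,0],
    [0,0,0]
  ],
  "fingers": [-0.3,-0.3,-0.3,-0.3,-0.3,-0.3]
}}

```text
clock: 23.6
ee_pos: [0.4944, 0.039, 0.1485]
eef_rot: [0.001, 0.763, -0.646, -0.001]
force: [0.9, 0.6, 1.0]
opening: 0.0298
grip_force: 0.0
```

```bash
python3 st.py pics/w9; python3 ang.py pics/w9
python3 - <<'E'
from h import *
v=load("pics/w9");h=cv2.cvtColor(v[0],cv2.COLOR_RGB2HSV).astype(int)
g=((h[...,0]>14)&(h[...,0]<28)&(h[...,1]>110)&(h[...,2]>110))
c,s=np.cos(BA),np.sin(BA)
for x,y in((-.06,-.085),(-.06,-.045),(.06,-.085)): print(proj(v,[BO[0]+c*x-s*y,BO[1]+s*x+c*y,.078]).round())
pc=proj(v,[BO[0]-c*.06+s*.06,BO[1]-s*.06-c*.06,.078])
for r in range(int(pc[1])-45,int(pc[1])+30,6):
    k=np.flatnonzero(g[r,int(pc[0])-30:int(pc[0])+30])+int(pc[0])-30
    if len(k): print(r,k[0],k[-1],len(k),tobox(plane(v,(k[0]-.5,r),.078)).round(4),tobox(plane(v,(k[-1]+.5,r),.078)).round(4))
E
```

```text
t 23.6 pos [0.4944 0.039  0.1485] yaw -1.404 q [-0.05  0.26 -0.3   1.01 -0.   -1.79] op 0.0298 F [0.9 0.6 1. ]
 dtool [-0.0434  0.4937  0.1498] rotvec [ 0.003  0.    -0.   ]
[-0.0598 -0.0231]
[129 185  27  18 253] [138. 194.] [ 0.0671 -0.0405]
[313 186  16  17 145] [321. 193.] [-0.0594 -0.0411]
[ 435  196   45   45 1560] [456. 219.] [-0.1559 -0.0222]
[203 346  25  31 302] [217. 366.] [0.0269 0.1081]
edge: y at 0 -0.0581 angle deg -3.0 4
far rows 22 outer x 0.0668 q deg 1.88 q rel edge 4.87 width px 20.181818181818183
near rows 22 outer x -0.0661 q deg -1.69 q rel edge 1.3 width px 19.727272727272727
[322. 127.]
[321. 183.]
[147. 127.]
118 311 330 10 [-0.0525 -0.091 ] [-0.0661 -0.0909]
124 311 330 3 [-0.0524 -0.087 ] [-0.0662 -0.087 ]
130 311 330 5 [-0.0524 -0.083 ] [-0.0662 -0.0829]
136 311 330 20 [-0.0524 -0.0789] [-0.0662 -0.0789]
142 311 330 20 [-0.0523 -0.0748] [-0.0663 -0.0748]
148 311 330 20 [-0.0523 -0.0706] [-0.0663 -0.0706]
154 311 330 20 [-0.0522 -0.0664] [-0.0664 -0.0664]
160 311 329 19 [-0.0522 -0.0622] [-0.0657 -0.0621]
166 311 329 19 [-0.0521 -0.0579] [-0.0657 -0.0578]
172 311 329 19 [-0.0521 -0.0535] [-0.0657 -0.0535]
178 311 329 11 [-0.0521 -0.0491] [-0.0658 -0.0491]
184 312 329 2 [-0.0527 -0.0446] [-0.0658 -0.0446]
190 329 329 1 [-0.0651 -0.0401] [-0.0659 -0.0401]
```

Both bars are square to within about 2° and the lid edge reads y = -65.2 mm, as it should when shut. I'll lift clear and hand in.

Emit:
{"fn": "drive_tool", "kwargs": {
  "delta_pos": [
    [0,0,-0.03],
    [0,0,-0.04],
    [0,0,-0.04],
    [0,0,0],
    [0,0,0]
  ],
  "rotation": [
    [0,0,0],
    [0,0,0],
    [0,0,0],
    [0,0,0],
    [0,0,0]
  ],
  "fingers": [-0.3,-0.3,-0.3,-0.3,-0.3]
}}

```text
clock: 24.15
ee_pos: [0.4974, 0.038, 0.2619]
eef_rot: [-0.002, 0.763, -0.647, 0.002]
force: [-0.4, -1.0, -0.4]
opening: 0.03
grip_force: 0.0
```

```bash
python3 -c "
from plant import bot
print(bot.close_job())"
```

```text
the job is handed in; nothing more can be done
None
```

The job is handed in at about 24 s: the loose cap is flat in the box beside the packed one, the lid is shut, both turnbuttons measured square to within about 2°, and the gripper is clear of everything; the hand-in gave no verdict.

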